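# Tighten the board clamp until its torque knob clicks

### The job

Tighten the clamp that holds the green circuit board: turn its yellow knob clockwise (seen from above) until the screw is fully home and the knob's slip clutch has clicked over, then let go. One click is enough, and more than three would wear the clutch. Do not turn the blue knob of the empty clamp.

Things in the scene. Friction and masses are not known exactly. Their poses are not given: they have to be found in the camera images.
- yellow_grip (a point): Grip point of the yellow knob, on its upright axis, 92 mm above the bench. z up. The knob's wing: bar 46 mm long (x), 14 thick (y; grip across it), top 12 mm above the point. Round skirt, 44 mm wide, top 22 mm below the point: keep fingertips above it. A white line on the wing's top points to -x. Clamp below fixed to the bench: bridge 30 x 90, top 36 mm below the point; base 110 x 90.
- yellow_spindle (a joint): Screw of the yellow-knob clamp, rad, growing clockwise seen from above. It starts at 0 to 0.35 and is fully home, against a hard stop, at 0.70 (its rubber foot on the board). The knob turns it, at about 0.03 N m; turning the knob back anticlockwise loosens it.
- yellow_knob (a joint): Slip of the yellow knob on its screw, rad, growing clockwise from above; near 0 until the screw is home. Then about 0.1 N m makes it spring over into the next notch: clicks at 0.35, 0.70, 1.05 and so on, without end; crests half-way between. Its whole turn is the growth of both joints: 0.53 to 0.88 rad brings it over the first crest, and a 1.2 rad turn always gives one to three clicks.
- blue_wing_end (a point): End of the wing of the blue knob on the other clamp, which is of the same make but empty (no board). The point is 23 mm from that knob's upright axis and 92 mm above the bench. That knob turns easily: leave it as it is. The two clamps may have changed places, left and right.
There are look-alikes about, which are no part of the job. What is shaped like the part that bears yellow_grip but orange is not meant.

How it is judged:
By the outcome, as a careful person would: the job done as asked, in the order asked, and still so for the second after the job is handed in, with the robot touching nothing.
It also fails if it takes over 38 s, if anything falls off the work surface, if the arm or the gripper's body presses on something with over 40 N, if the wrist force passes 120 N, or if a joint passes its speed limit or range.

### The arm

A 6-joint arm with a two-finger parallel gripper is mounted at the origin on a cart in front of the work surface, level with it; the furniture and walls round the work are solid. World frame = base frame: x ahead of the robot, y to its left, z up, the work surface at z = 0. Lengths are in m, angles in degrees, forces in N, time in s.
With the tool pointing down it reaches from about 0.4 to 0.825 m from the base axis. Payload 7 kg.
Tool frame: the origin (TCP) lies midway between the tips of the shut fingers; the grasp point (between the pads) lies 19 mm behind it; x points along the fingers, z is the direction in which the jaws open and shut, and the axes are right-handed (so a half turn about x gives the same grasp; the last joint's range is limited). The gripper opens to 88 mm and grips with 3 to 60 N. Pads are 19 mm wide; open, the fingers measure 130 mm over their backs; the gripper's body (78 mm by 193 mm) begins 47 mm behind the grasp point.
Start: joints at [-52.363, 20.546, 0.682, 0, -70.136, -16.507], TCP at [0.243, -0.63, 0.195] pointing down, gripper open.
Joint ranges: [-176.03, 176.03], [-82.01, 121.73], [-58.28, 71.71], [-173.87, 95.51], [-174.79, -0.11], [-173.66, 173.66]. Speed limits (degrees/s): [136.94, 136.94, 172.46, 180, 180, 180].

### API

Orientations are given as [roll, pitch, yaw] about the fixed x, y, z axes, in that order (R = Rz(yaw) Ry(pitch) Rx(roll)).
In Python, from plant import ctrl gives the robot as it stands.
- The arm moves only by the tool servo_tool, never from a script. Its argument "motion" is a list of rows, each an object with "offset": the shift along the tool's x, y, z in m, a list of three; "roll": the turn about the tool's x in degrees; "claw": the opening, from -1 (shut) to 1 (fully open), so that 0 is half open. In form: [{"offset": [x, y, z], "roll": roll, "claw": claw}, ...]. A call has 1 to 12 rows; each row shifts and turns the commanded pose from where the row before left it, along the tool's axes as they then stand; what a row does not reach is not made up. A row lasts 1/8 s, in which the tool goes at most 62.5 mm and 10.7 degrees, less where a joint would pass 70% of its speed; a pose out of reach is approached as far as the arm can. A call is refused whole if a number of a shift passes 0.0625 or a number of a turn 10.7, either way. A call with a gripper value outside its range is refused whole. The fingers move at their own pace and stop on an object; the grip force is fixed at half the most. Time passes only in rows, so rows that do not move let the fingers close. It gives the time, the measured TCP pose, the force and the opening at its end, in the units of the state.
- ctrl.get_obs(): the state, without advancing time (a new reading comes with each control period).
- ctrl.snapshot(name): name is "scene" or "top" or "wrist"; returns a dict with "frame" (384x512x3 uint8, blue, green, red), "z_map" (384x512 float32, m along the optical axis (not along the pixel's ray), 0 where there is no reading), "mtx" (3x3 intrinsics, pixels), "extrinsics" (4x4, takes a point from camera to world coordinates). Camera axes: x right, y up, looking along -z (the intrinsics and any distortion apply to the point x, -y, -z); pixel columns grow to the right and rows downward; lengths in m; the calibration is good to about 2 mm. The wrist camera is an equidistant fisheye: a pixel r from the principal point sees the ray r / f radians off the axis. A picture is of the moment at which its call begins.
- ctrl.close_job(): hands the job in, once; it reports no verdict.
The state is a dict: "clock": time; "joint_pos": joint angles; "qvel": joint speeds; "tau": joint torques, N m; "tool_pos": TCP position; "orientation": TCP orientation; "force": force on the tool from outside, world axes, zero at the start; "moment": the same for the moment, N m; "opening": finger opening in m.
Only numpy, scipy, OpenCV 4.12 (cv2) and the standard library are available. Lean on these libraries where they do the work, as an engineer would, in place of code of your own. Each camera call takes 0.05 s, during which the arm holds its last target.

## Working session

There is one attempt and no reset: what is moved stays moved. The work goes in short steps, Python scripts to look and compute and a tool call to move; the robot and the scene stay as the last step left them, time stands still between calls to the robot, and variables do not carry over. Pictures are saved under pics/ and viewed, and the job is handed in when it is done.

Besides the shell and the picture viewer there is one more tool, called after "Request:" as name(argument=value, ...), one argument or row to a line, values as JSON. servo_tool: Moves the arm, as the interface text tells. Its arguments: {"type":"object","properties":{"motion":{"type":"array"}},"required":["motion"]}

```bash
mkdir -p pics; python3 - <<'E'
from plant import ctrl
import cv2,pickle
for n in ("scene","top"):
    s=ctrl.snapshot(n); pickle.dump(s,open(f"{n}0.pkl","wb")); cv2.imwrite(f"pics/{n}0.png",s["frame"])
    print(n,s["mtx"],s["extrinsics"])
o=ctrl.get_obs();print(o)
E
```

```text
scene [[446.67386334   0.         256.712859  ]
 [  0.         446.67386334 192.82797382]
 [  0.           0.           1.        ]] [[-0.65924898  0.54425038 -0.51882781 -0.01380421]
 [-0.75191561 -0.47376871  0.45843879  0.5343754 ]
 [ 0.0037011   0.69234004  0.7215619   0.84745996]
 [ 0.          0.          0.          1.        ]]
top [[396.61221803   0.         255.09678767]
 [  0.         396.61221803 192.36929932]
 [  0.           0.           1.        ]] [[-0.00627545  0.99602121 -0.08889528  0.42513124]
 [-0.9999376  -0.00707192 -0.00864749  0.06192249]
 [-0.00924175  0.08883547  0.99600344  1.19057251]
 [ 0.          0.          0.          1.        ]]
{'clock': 0.1, 'joint_pos': array([-5.23617974e+01,  2.05868185e+01,  6.38897649e-01, -1.77067263e-02,
       -7.01349695e+01, -1.65077342e+01]), 'qvel': array([-0.03753616, -0.01510102,  0.0507398 ,  0.07291823,  0.02621711,
        0.01387019]), 'tau': array([-1.79516355e-03, -5.84162307e+01,  2.93754351e+01,  7.01538205e+00,
        1.01889332e-02, -7.76388583e-05]), 'tool_pos': array([ 0.24314045, -0.62917388,  0.19432133]), 'orientation': array([  5.1538486 ,  89.91545423, 116.27828802]), 'force': array([ 0.0031952 , -1.06446247, -0.63735951]), 'moment': array([0.02794497, 0.02120129, 0.0012774 ]), 'opening': 0.08746798833765772}
```

View pics/scene0.png

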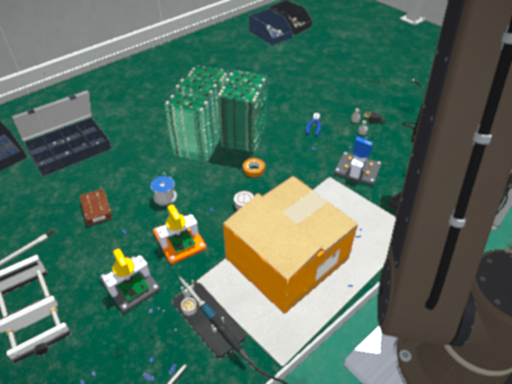

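View pics/top0.png

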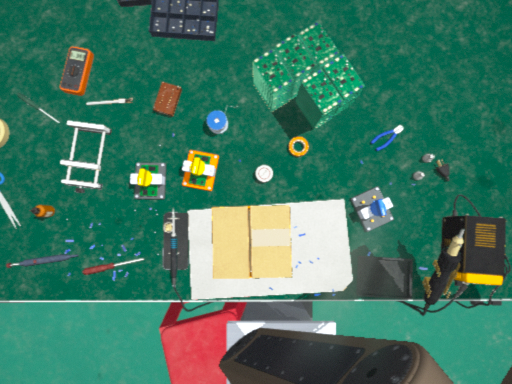

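```bash
python3 - <<'E'
import cv2,pickle,numpy as np
t=pickle.load(open("top0.pkl","rb"));s=pickle.load(open("scene0.pkl","rb"))
a=cv2.resize(t["frame"][135:215,110:230],None,fx=6.5,fy=6.5,interpolation=cv2.INTER_CUBIC)
b=cv2.resize(s["frame"][190:320,90:220],None,fx=4.5,fy=4.5,interpolation=cv2.INTER_CUBIC)
c=cv2.resize(t["frame"][170:240,340:410],None,fx=6,fy=6,interpolation=cv2.INTER_CUBIC)
cv2.imwrite("pics/ca.png",a);cv2.imwrite("pics/cb.png",b);cv2.imwrite("pics/cc.png",c)
E
```

```text
(no output)
```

View pics/ca.png

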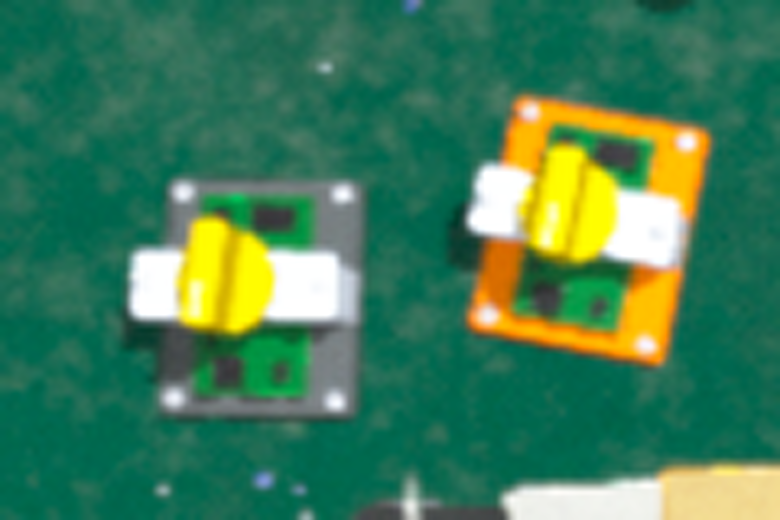

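View pics/cb.png

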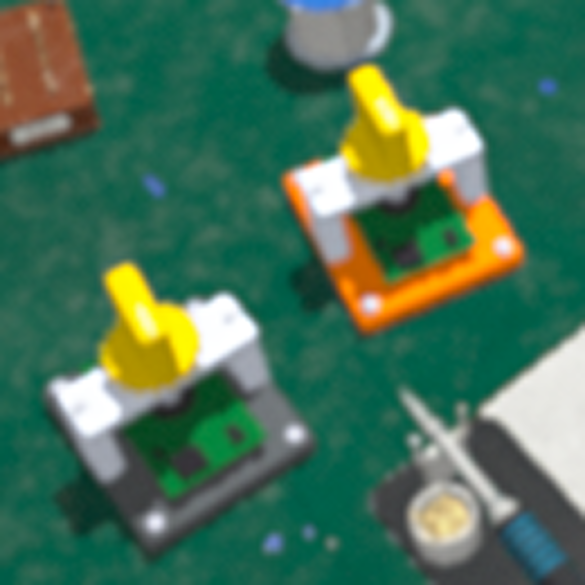

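View pics/cc.png

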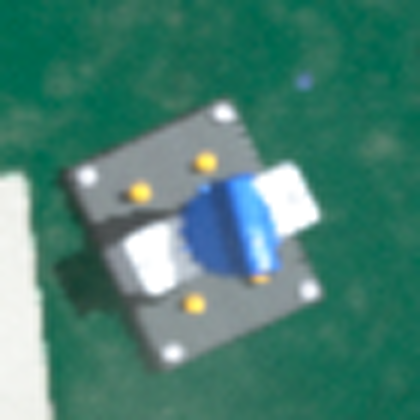

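The candidates, by pixel in the top view:
- Yellow knob on the grey base, (147,179).
- Yellow knob on the orange base, (201,168).
- Blue knob on the empty grey base, (377,208).

The grey-based one at (147,179) is the target. It holds a green board and is the same make as the blue clamp, while the orange one is the excluded look-alike. The crop confirms this. Next I'll measure the wing from depth.

```bash
cat >h.py <<'E'
import numpy as np
def cloud(s):
    z=s["z_map"];K=s["mtx"];E=s["extrinsics"]
    v,u=np.mgrid[:z.shape[0],:z.shape[1]]
    P=np.stack([(u-K[0,2])/K[0,0]*z,-(v-K[1,2])/K[1,1]*z,-z],-1)
    return P@E[:3,:3].T+E[:3,3]
def proj(s,p):
    E=s["extrinsics"];K=s["mtx"];c=E[:3,:3].T@(np.array(p)-E[:3,3]);c/=-c[2]
    return K[0,2]+K[0,0]*c[0],K[1,2]-K[1,1]*c[1]
E
python3 - <<'E'
import pickle,numpy as np,cv2
from h import *
for n,(r0,r1,c0,c1) in {"top":(155,200,128,168),"scene":(240,310,95,160)}.items():
    s=pickle.load(open(n+"0.pkl","rb"));W=cloud(s)[r0:r1,c0:c1];f=s["frame"][r0:r1,c0:c1].astype(int)
    y=(f[...,2]>150)&(f[...,1]>120)&(f[...,0]<90)
    m=y&(W[...,2]>0.096)&(W[...,2]<.112)
    Q=W[m];print(n,m.sum(),Q.mean(0),Q.min(0),Q.max(0))
    r=cv2.minAreaRect((Q[:,:2]*1000).astype(np.float32));print(r)
    c=Q[:,:2]-Q[:,:2].mean(0);w,V=np.linalg.eigh(c.T@c);print("axis deg",np.degrees(np.arctan2(V[1,1],V[0,1])))
    m=y&(W[...,2]>0.062)&(W[...,2]<.078);Q=W[m];print("skirt",m.sum(),Q.mean(0),Q.min(0),Q.max(0))
    # bridge / base
    g=(f.min(-1)>170)&(W[...,2]>.045);Q=W[g];print("bridge",Q.mean(0))
    # heights
    print(np.histogram(W[y][:,2],bins=np.arange(.04,.12,.008)))
    u,v=cv2.minMaxLoc(0*m.astype(float))[2]
E
```

```text
top 76 [0.5700345  0.38562109 0.10283509] [0.54730873 0.37810835 0.09601831] [0.58987883 0.3964793  0.1086042 ]
((568.5731811523438, 387.0953063964844), (14.74821949005127, 43.39223861694336), 80.93112182617188)
axis deg 174.4733471603147
skirt 76 [0.56772812 0.37957475 0.07011514] [0.54808074 0.3681     0.06301339] [0.5893765  0.40911359 0.07765713]
bridge [0.56859124 0.38018586 0.05658005]
(array([ 0,  0,  2, 57, 19, 17, 13, 48, 28]), array([0.04 , 0.048, 0.056, 0.064, 0.072, 0.08 , 0.088, 0.096, 0.104,
       0.112]))
scene 114 [0.56990814 0.38974645 0.10196449] [0.54646393 0.38020815 0.09751919] [0.59265826 0.39835272 0.10577498]
((569.870361328125, 389.38238525390625), (13.676421165466309, 46.289794921875), 82.85523986816406)
axis deg 173.22288928247124
skirt 195 [0.56572541 0.39195655 0.06866308] [0.5466225  0.36903548 0.06244319] [0.58941016 0.41104295 0.07657095]
bridge [0.56314257 0.39165314 0.06044653]
(array([  0,   0,   7, 178,  19,  25,  25, 102,  12]), array([0.04 , 0.048, 0.056, 0.064, 0.072, 0.08 , 0.088, 0.096, 0.104,
       0.112]))
```

```bash
python3 - <<'E'
import pickle,cv2
t=pickle.load(open("top0.pkl","rb"))
cv2.imwrite("pics/cd.png",cv2.resize(t["frame"][150:205,120:175],None,fx=10,fy=10,interpolation=cv2.INTER_NEAREST))
E
```

```text
(no output)
```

View pics/cd.png

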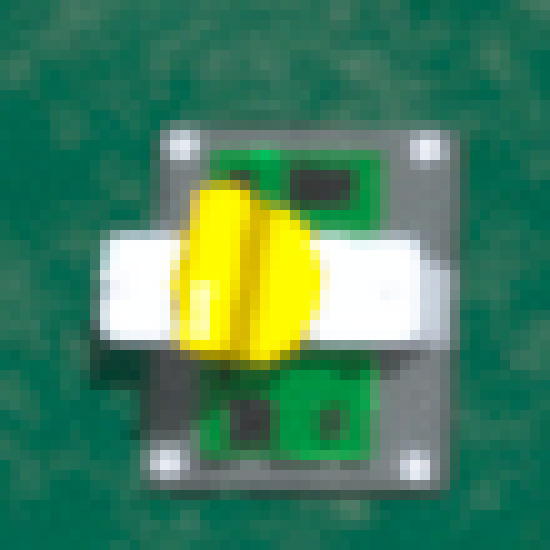

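The crop shows the wing running vertically at about (142,177) with the white line at its lower end (140,180). From both cameras the wing axis is about 173° at xy (0.569, 0.389). Next I'll check the obstacle heights and plan the wrist turn.

```bash
python3 - <<'E'
import pickle,numpy as np
from h import *
from scipy.spatial.transform import Rotation as R
s=pickle.load(open("top0.pkl","rb"));W=cloud(s);
for n,(r0,r1,c0,c1) in dict(pcb=(20,140,245,370),box=(200,285,205,300),jar=(105,135,200,232),orangeknob=(150,190,180,220),blue=(190,230,350,400),all=(0,295,0,512)).items():
    Q=W[r0:r1,c0:c1].reshape(-1,3);i=Q[:,2].argmax();print(n,Q[i]); 
    h=Q[Q[:,2]>.12]; 
    if len(h) and n!="all":print("   >.12 x,y range",h.min(0),h.max(0))
M=R.from_euler("xyz",[5.154,89.915,116.278],degrees=True).as_matrix();print(M.round(3))
print("jaw dir deg",np.degrees(np.arctan2(M[1,2],M[0,2])))
E
```

```text
pcb [0.42513124 0.06192249 1.19057251]
   >.12 x,y range [ 0.42513124 -0.22002249  0.12009898] [0.97556653 0.07479173 1.19057251]
box [0.42513124 0.06192249 1.19057251]
   >.12 x,y range [ 0.29319441 -0.02557348  0.12015927] [0.48554076 0.18689779 1.19057251]
jar [0.42513124 0.06192249 1.19057251]
   >.12 x,y range [0.42513124 0.06192249 1.19057251] [0.42513124 0.06192249 1.19057251]
orangeknob [0.42513124 0.06192249 1.19057251]
   >.12 x,y range [0.42513124 0.06192249 1.19057251] [0.42513124 0.06192249 1.19057251]
blue [0.42513124 0.06192249 1.19057251]
   >.12 x,y range [0.42513124 0.06192249 1.19057251] [0.42513124 0.06192249 1.19057251]
all [0.42513124 0.06192249 1.19057251]
[[-0.001 -0.933 -0.36 ]
 [ 0.001 -0.36   0.933]
 [-1.     0.     0.001]]
jaw dir deg 111.1239943589226
```

```bash
python3 - <<'E'
import pickle,numpy as np
from h import *
s=pickle.load(open("top0.pkl","rb"));W=cloud(s);V=s["z_map"]>0
for n,(r0,r1,c0,c1) in dict(pcb=(20,140,245,370),box=(200,285,205,300),jar=(105,135,200,232),blue=(190,230,350,400),table=(0,295,0,512)).items():
    Q=W[r0:r1,c0:c1][V[r0:r1,c0:c1]];i=Q[:,2].argmax();h=Q[Q[:,2]>.05];print(n,Q[i].round(3),h.min(0).round(3),h.max(0).round(3))
E
```

```text
pcb [ 0.895 -0.021  0.186] [ 0.722 -0.221  0.05 ] [0.976 0.076 0.186]
box [0.448 0.092 0.161] [ 0.293 -0.026  0.053] [0.486 0.187 0.161]
jar [0.764 0.173 0.054] [0.717 0.159 0.05 ] [0.768 0.209 0.054]
blue [ 0.479 -0.271  0.109] [ 0.451 -0.32   0.05 ] [ 0.508 -0.23   0.109]
table [ 0.416 -0.44   0.206] [ 0.237 -0.588  0.05 ] [0.976 0.703 0.206]
```

Request:
servo_tool(
  motion=[
    {"offset": [-0.055, 0, 0], "roll": 0, "claw": 1},
    {"offset": [-0.055, 0, 0], "roll": 0, "claw": 1},
    {"offset": [0, -0.05, 0.025], "roll": 0, "claw": 1},
    {"offset": [0, -0.05, 0.025], "roll": 0, "claw": 1},
    {"offset": [0, -0.05, 0.025], "roll": 0, "claw": 1},
    {"offset": [0, -0.05, 0.025], "roll": 0, "claw": 1},
    {"offset": [0, -0.05, 0.025], "roll": 0, "claw": 1},
    {"offset": [0, -0.05, 0.025], "roll": 0, "claw": 1},
    {"offset": [0, -0.05, 0.025], "roll": 0, "claw": 1},
    {"offset": [0, -0.05, 0.025], "roll": 0, "claw": 1},
  ],
)

```text
clock: 1.35
tool_pos: [0.5452, -0.2972, 0.3049]
orientation: [40.3, 90.0, 151.4]
force: [0.7, -1.0, -0.3]
opening: 0.0875
```

```bash
python3 -c "
from plant import ctrl
o=ctrl.get_obs();print(o['joint_pos'],o['tool_pos'],o['orientation'])"
```

```text
[-1.06093132e+01  1.27362326e+01  3.90273230e+00 -7.63875038e-03
 -8.11897701e+01 -5.82537838e+01] [ 0.54516352 -0.29719718  0.3049395 ] [ 40.28247165  89.97553599 151.4182031 ]
```

Request:
servo_tool(
  motion=[
    {"offset": [0, -0.022, 0.053], "roll": 0, "claw": 1},
    {"offset": [0, -0.022, 0.053], "roll": 0, "claw": 1},
    {"offset": [0, -0.022, 0.053], "roll": 0, "claw": 1},
    {"offset": [0, -0.022, 0.053], "roll": 0, "claw": 1},
    {"offset": [0, -0.022, 0.053], "roll": 0, "claw": 1},
    {"offset": [0, -0.022, 0.053], "roll": 0, "claw": 1},
    {"offset": [0, -0.022, 0.053], "roll": 0, "claw": 1},
    {"offset": [0, -0.022, 0.053], "roll": 0, "claw": 1},
    {"offset": [0, -0.022, 0.053], "roll": 0, "claw": 1},
    {"offset": [0, -0.022, 0.053], "roll": 0, "claw": 1},
    {"offset": [0, -0.022, 0.053], "roll": 0, "claw": 1},
    {"offset": [0, -0.022, 0.053], "roll": 0, "claw": 1},
  ],
)

```text
clock: 2.85
tool_pos: [0.5609, 0.3914, 0.3048]
orientation: [110.2, 90.0, -138.7]
force: [1.1, 0.4, -0.6]
opening: 0.0878
```

Request:
servo_tool(
  motion=[
    {"offset": [0, 0, 0], "roll": -10.5, "claw": 1},
    {"offset": [0, 0, 0], "roll": -10.5, "claw": 1},
    {"offset": [0, 0, 0], "roll": -10.5, "claw": 1},
    {"offset": [0, 0, 0], "roll": -10.5, "claw": 1},
    {"offset": [0, 0, 0], "roll": -10.5, "claw": 1},
    {"offset": [0, 0, 0], "roll": -10.5, "claw": 1},
    {"offset": [0, 0, 0], "roll": -10.5, "claw": 1},
    {"offset": [0, 0, 0], "roll": -10.5, "claw": 1},
    {"offset": [0, 0, 0], "roll": -10.5, "claw": 1},
    {"offset": [0, 0, 0], "roll": -10.5, "claw": 1},
    {"offset": [0, 0, 0], "roll": -10.5, "claw": 1},
    {"offset": [0, 0, 0], "roll": -10.5, "claw": 1},
  ],
)

```text
clock: 4.35
tool_pos: [0.5611, 0.3894, 0.3046]
orientation: [-19.8, 89.9, -142.3]
force: [1.0, 0.7, 0.2]
opening: 0.0878
```

Request:
servo_tool(
  motion=[
    {"offset": [0, 0, 0], "roll": -10, "claw": 1},
    {"offset": [0, 0, 0], "roll": -10, "claw": 1},
    {"offset": [0, 0, 0], "roll": -6, "claw": 1},
    {"offset": [0, 0, 0], "roll": 0, "claw": 1},
  ],
)

```text
clock: 4.85
tool_pos: [0.5611, 0.3895, 0.3046]
orientation: [-44.3, 89.9, -141.2]
force: [-0.8, 0.3, -0.3]
opening: 0.0875
```

```bash
cat >>h.py <<'E'
from scipy.spatial.transform import Rotation as R
def st():
    from plant import ctrl
    o=ctrl.get_obs();M=R.from_euler("xyz",o["orientation"],degrees=True).as_matrix()
    print(o["clock"],o["joint_pos"].round(2),o["tool_pos"].round(4),"jaw",np.degrees(np.arctan2(M[1,2],M[0,2])).round(2)%360,"x",M[:,0].round(3),"open",o["opening"].round(4),"F",o["force"].round(2),"M",o["moment"].round(3))
    return o,M
def tgt(p):
    o,M=st();print("offset",(M.T@(np.array(p)-o["tool_pos"])).round(4))
E
python3 - <<'E'
from h import *
import cv2
from plant import ctrl
tgt([.569,.389,.2])
s=ctrl.snapshot("wrist");import pickle;pickle.dump(s,open("w1.pkl","wb"));cv2.imwrite("pics/w1.png",s["frame"]);print(s["mtx"],s["extrinsics"])
s=ctrl.snapshot("top");pickle.dump(s,open("top1.pkl","wb"));cv2.imwrite("pics/top1.png",s["frame"])
E
```

```text
Traceback (most recent call last):
  File "h.py", line 17, in tgt
    o,M=st();print("offset",(M.T@(np.array(p)-o["tool_pos"])).round(4))
        ~~^^
  File "h.py", line 14, in st
    print(o["clock"],o["joint_pos"].round(2),o["tool_pos"].round(4),"jaw",np.degrees(np.arctan2(M[1,2],M[0,2])).round(2)%360,"x",M[:,0].round(3),"open",o["opening"].round(4),"F",o["force"].round(2),"M",o["moment"].round(3))
                                                                                                                                                        ^^^^^^^^^^^^^^^^^^
AttributeError: 'float' object has no attribute 'round'
```

```bash
sed -i 's/o\["opening"\].round(4)/round(o["opening"],4)/' h.py
python3 - <<'E'
from h import *
import cv2
from plant import ctrl
tgt([.569,.389,.2])
s=ctrl.snapshot("wrist");import pickle;pickle.dump(s,open("w1.pkl","wb"));cv2.imwrite("pics/w1.png",s["frame"]);print(s["mtx"],s["extrinsics"])
E
```

```text
4.85 [ 5.106e+01  1.896e+01  1.231e+01 -1.000e-02 -8.340e+01  3.202e+01] [0.5611 0.3895 0.3046] jaw 263.08 x [-0.001 -0.001 -1.   ] open 0.0875 F [-0.76  0.34 -0.25] M [-0.129  0.128 -0.015]
offset [ 0.1046  0.0079 -0.0005]
[[297.31863964   0.         253.16143884]
 [  0.         297.31863964 189.11599913]
 [  0.           0.           1.        ]] [[-1.21299656e-01  9.57892220e-01  2.60247744e-01  6.30231355e-01]
 [-9.92615718e-01 -1.17229463e-01 -3.11655150e-02  3.81030151e-01]
 [ 6.55498824e-04 -2.62106367e-01  9.65038767e-01  4.95721082e-01]
 [ 0.00000000e+00  0.00000000e+00  0.00000000e+00  1.00000000e+00]]
```

View pics/w1.png

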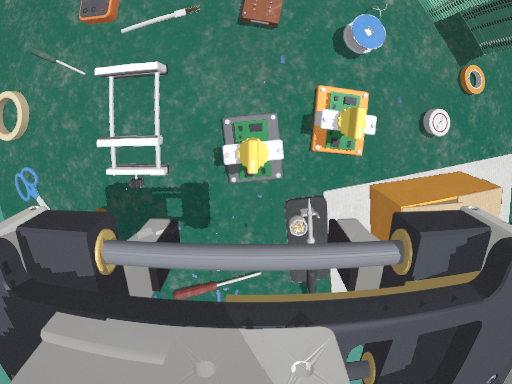

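The wrist view shows the grey-base clamp at (253,150) with its wing at about (253,156), and the orange one at (345,122). I'll refine the wing pose from this closer view.

```bash
cat >>h.py <<'E'
def wcloud(s):
    z=s["z_map"];K=s["mtx"];E=s["extrinsics"]
    v,u=np.mgrid[:z.shape[0],:z.shape[1]]
    a=(u-K[0,2])/K[0,0];b=(v-K[1,2])/K[1,1];th=np.hypot(a,b)+1e-9;k=np.tan(th)/th
    P=np.stack([a*k*z,-b*k*z,-z],-1)
    return P@E[:3,:3].T+E[:3,3]
E
python3 - <<'E'
import pickle,cv2
from h import *
s=pickle.load(open("w1.pkl","rb"));r0,r1,c0,c1=100,190,215,290
W=wcloud(s)[r0:r1,c0:c1];f=s["frame"][r0:r1,c0:c1].astype(int)
y=(f[...,2]>140)&(f[...,1]>110)&(f[...,0]<100)
for lo,hi in((.098,.112),(.06,.078)):
    m=y&(W[...,2]>lo)&(W[...,2]<hi);Q=W[m];print(m.sum(),Q.mean(0),Q.min(0),Q.max(0),cv2.minAreaRect((Q[:,:2]*1000).astype(np.float32)))
cv2.imwrite("pics/w1c.png",cv2.resize(s["frame"][r0:r1,c0:c1],None,fx=7,fy=6.5,interpolation=cv2.INTER_CUBIC))
E
```

```text
47 [0.57118807 0.39285245 0.10418454] [0.54649575 0.38051689 0.10153436] [0.59173863 0.39767319 0.1063093 ] ((569.2042236328125, 389.2308044433594), (11.915410995483398, 44.6732063293457), 82.69482421875)
203 [0.57053204 0.40073832 0.07151371] [0.54650959 0.37135898 0.06801655] [0.59209139 0.40983787 0.07352488] ((568.5811157226562, 392.2137451171875), (46.11131286621094, 36.96976852416992), 8.466630935668945)
```

View pics/w1c.png

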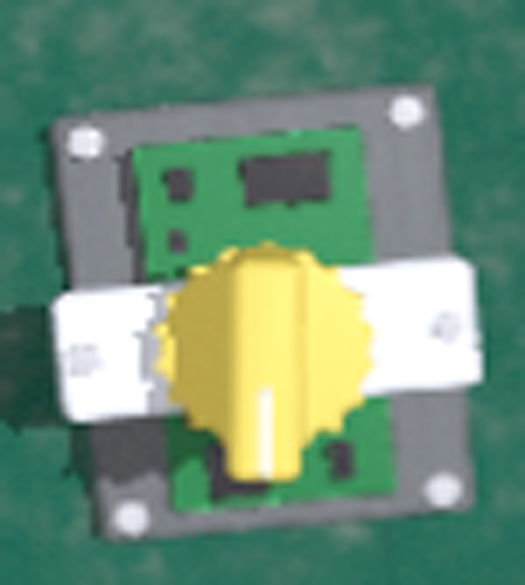

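Request:
servo_tool(
  motion=[
    {"offset": [0.045, 0.008, 0], "roll": 0, "claw": 1},
    {"offset": [0.045, 0, 0], "roll": 0, "claw": 1},
    {"offset": [0.045, 0, 0], "roll": 0, "claw": 1},
    {"offset": [0.045, 0, 0], "roll": 0, "claw": 1},
    {"offset": [0, 0, 0], "roll": 0, "claw": 1},
    {"offset": [0, 0, 0], "roll": 0, "claw": 1},
  ],
)

```text
clock: 5.65
tool_pos: [0.5702, 0.3893, 0.1271]
orientation: [121.2, 89.9, 24.3]
force: [0.9, 1.2, 0.7]
opening: 0.0878
```

```bash
python3 - <<'E'
from h import *
import cv2
from plant import ctrl
tgt([.5692,.3892,.079])
s=ctrl.snapshot("wrist");cv2.imwrite("pics/w2.png",s["frame"])
E
```

```text
5.65 [ 5.048e+01  2.446e+01 -2.490e+00  6.000e-02 -6.295e+01  3.260e+01] [0.5702 0.3893 0.1271] jaw 263.1 x [ 0.002  0.001 -1.   ] open 0.0878 F [0.94 1.19 0.71] M [-0.021  0.117  0.02 ]
offset [ 0.048  -0.0011  0.0002]
```

View pics/w2.png

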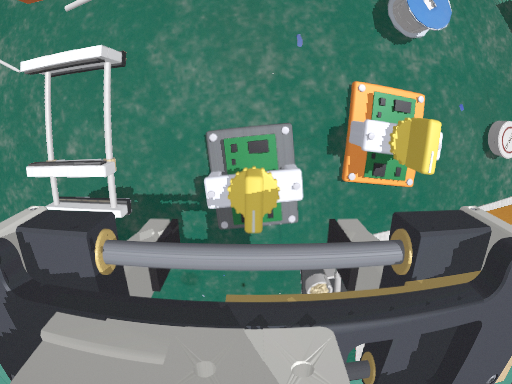

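The wing, at (254,205), sits midway between the fingers. I'll go down and close.

Request:
servo_tool(
  motion=[
    {"offset": [0.024, -0.001, 0], "roll": 0, "claw": 1},
    {"offset": [0.024, 0, 0], "roll": 0, "claw": 1},
    {"offset": [0, 0, 0], "roll": 0, "claw": 1},
    {"offset": [0, 0, 0], "roll": 0, "claw": 1},
  ],
)

```text
clock: 6.2
tool_pos: [0.5693, 0.3896, 0.0795]
orientation: [136.3, 89.8, 39.4]
force: [0.1, 0.3, 0.9]
opening: 0.0878
```

Request:
servo_tool(
  motion=[
    {"offset": [0, 0, 0], "roll": 0, "claw": -0.4},
    {"offset": [0, 0, 0], "roll": 0, "claw": -0.4},
    {"offset": [0, 0, 0], "roll": 0, "claw": -0.4},
    {"offset": [0, 0, 0], "roll": 0, "claw": -1},
    {"offset": [0, 0, 0], "roll": 0, "claw": -1},
    {"offset": [0, 0, 0], "roll": 0, "claw": -1},
    {"offset": [0, 0, 0], "roll": 0, "claw": -1},
    {"offset": [0, 0, 0], "roll": 0, "claw": -1},
  ],
)

```text
clock: 7.2
tool_pos: [0.5682, 0.3887, 0.0771]
orientation: [-65.5, 90.0, -162.3]
force: [-1.0, -0.1, -0.6]
opening: 0.0129
```

```bash
python3 -c "
from h import *
st()"
```

```text
7.2 [ 50.55  26.72  -5.85  -0.   -57.43  32.58] [0.5682 0.3887 0.0771] jaw 263.13 x [-0. -0. -1.] open 0.0129 F [-0.99 -0.07 -0.57] M [-0.09   0.132 -0.053]
```

Request:
servo_tool(
  motion=[
    {"offset": [0, 0, 0], "roll": 3, "claw": -1},
    {"offset": [0, 0, 0], "roll": 3, "claw": -1},
    {"offset": [0, 0, 0], "roll": 3, "claw": -1},
    {"offset": [0, 0, 0], "roll": 3, "claw": -1},
    {"offset": [0, 0, 0], "roll": 3, "claw": -1},
    {"offset": [0, 0, 0], "roll": 3, "claw": -1},
    {"offset": [0, 0, 0], "roll": 3, "claw": -1},
    {"offset": [0, 0, 0], "roll": 3, "claw": -1},
    {"offset": [0, 0, 0], "roll": 3, "claw": -1},
    {"offset": [0, 0, 0], "roll": 3, "claw": -1},
  ],
)

```text
clock: 8.45
tool_pos: [0.5682, 0.3887, 0.0772]
orientation: [-150.4, 90.0, 82.6]
force: [-1.2, -0.3, -1.0]
opening: 0.0005
```

```bash
python3 -c "
from h import *
import cv2
from plant import ctrl
st()
cv2.imwrite('pics/w3.png',ctrl.snapshot('wrist')['frame'])"
```

```text
8.45 [ 50.55  26.72  -5.84  -0.   -57.43   2.48] [0.5682 0.3887 0.0772] jaw 233.03 x [ 0.  0. -1.] open 0.0005 F [-1.23 -0.33 -1.  ] M [-0.094  0.174  0.007]
```

View pics/w3.png

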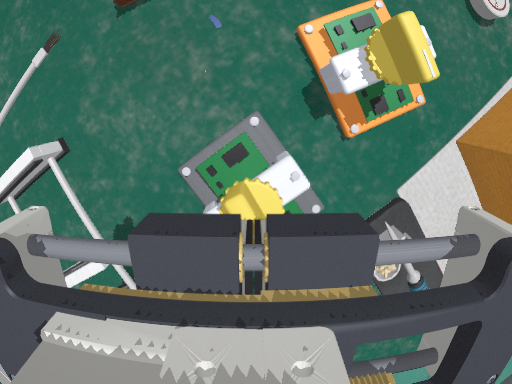

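```bash
python3 -c "
from h import *
import cv2
from plant import ctrl
s=ctrl.snapshot('scene');t=ctrl.snapshot('top')
a=cv2.resize(s['frame'][180:320,60:220],None,fx=4,fy=4,interpolation=cv2.INTER_CUBIC)
cv2.imwrite('pics/s3.png',a);cv2.imwrite('pics/t3.png',t['frame'])"
```

```text
(no output)
```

View pics/s3.png

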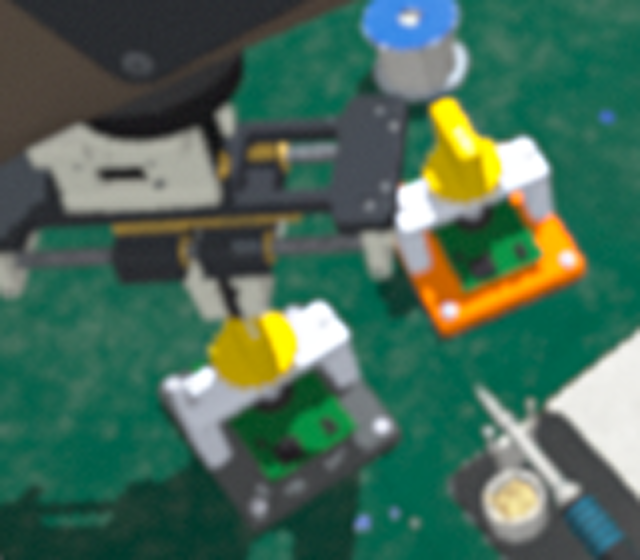

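```bash
python3 -c "
from h import *
import cv2,pickle
from plant import ctrl
s=ctrl.snapshot('scene');pickle.dump(s,open('s3.pkl','wb'));o=pickle.load(open('scene0.pkl','rb'))
a=[cv2.resize(q['frame'][235:285,95:145],None,fx=8,fy=8,interpolation=cv2.INTER_CUBIC) for q in (o,s)]
cv2.imwrite('pics/s3b.png',cv2.hconcat(a))
for p in ([.5692,.3892,.104],[.5682,.3887,.077],[.5464,.392,.104]):print(proj(s,p))
"
```

```text
(np.float64(119.60719620102574), np.float64(256.28939060790367))
(np.float64(122.90474797772518), np.float64(264.15057286148874))
(np.float64(124.06232734032076), np.float64(264.0971573507908))
```

View pics/s3b.png

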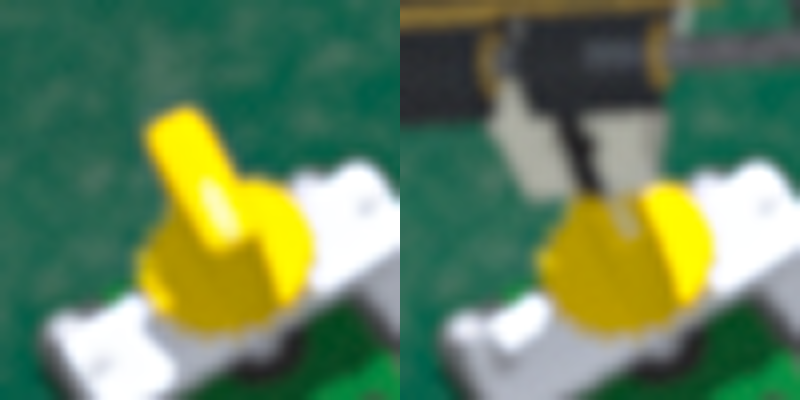

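View pics/t3.png

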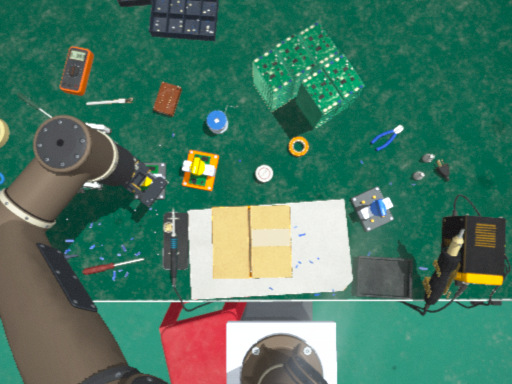

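The readings disagree. The opening now reads 0.5 mm, but a 14 mm wing should be between the pads. I'll check with geometry.

```bash
python3 -c "
from h import *
import cv2,pickle
from plant import ctrl
s=ctrl.snapshot('wrist');pickle.dump(s,open('w3.pkl','wb'));o=pickle.load(open('w1.pkl','rb'))
cv2.imwrite('pics/w3b.png',cv2.resize(s['frame'][170:300,190:320],None,fx=4.6,fy=4.6,interpolation=cv2.INTER_CUBIC))
for n,q,cols in(('open',o,(60,98,100,106,110,395,402,408,412,440)),('now',s,(160,225,236,240,246,253,260,264,270,280,330))):
    W=wcloud(dict(q,extrinsics=np.eye(4)))
    for v in (250,232): print(n,v,[(c,round(W[v,c,0]*1000,1),round(W[v,c,2]*1000)) for c in cols])
c=o['extrinsics']
print('exp tip rot30',proj(pickle.load(open('s3.pkl','rb')),[.5692+.023*np.cos(np.radians(143)),.3892+.023*np.sin(np.radians(143)),.104]))
"
```

```text
open 250 [(60, np.float64(-58.5), -76), (98, np.float64(-46.5), -79), (100, np.float64(-47.1), -82), (106, np.float64(-45.9), -84), (110, np.float64(-44.5), -84), (395, np.float64(43.1), -82), (402, np.float64(46.3), -83), (408, np.float64(46.7), -80), (412, np.float64(47.4), -79), (440, np.float64(56.4), -76)]
open 232 [(60, np.float64(-58.0), -76), (98, np.float64(-48.0), -83), (100, np.float64(-47.2), -83), (106, np.float64(-47.0), -86), (110, np.float64(-47.4), -90), (395, np.float64(46.4), -89), (402, np.float64(46.5), -84), (408, np.float64(47.8), -83), (412, np.float64(46.7), -78), (440, np.float64(54.8), -75)]
now 250 [(160, np.float64(-24.8), -75), (225, np.float64(-7.2), -75), (236, np.float64(-4.4), -76), (240, np.float64(-3.6), -81), (246, np.float64(-2.1), -85), (253, np.float64(-0.0), -85), (260, np.float64(2.0), -84), (264, np.float64(3.1), -85), (270, np.float64(4.3), -76), (280, np.float64(6.9), -75), (330, np.float64(20.2), -75)]
now 232 [(160, np.float64(-25.4), -78), (225, np.float64(-7.5), -78), (236, np.float64(-4.5), -78), (240, np.float64(-3.9), -87), (246, np.float64(-3.6), -150), (253, np.float64(-0.1), -175), (260, np.float64(3.5), -151), (264, np.float64(5.5), -149), (270, np.float64(4.5), -79), (280, np.float64(7.1), -78), (330, np.float64(20.8), -78)]
exp tip rot30 (np.float64(118.01485276221953), np.float64(265.7341460345557))
```

View pics/w3b.png

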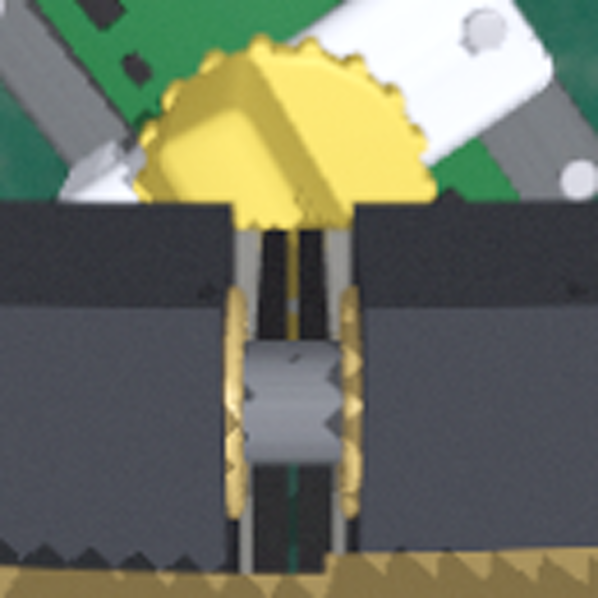

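```bash
python3 -c "
from h import *
import pickle
s=pickle.load(open('w3.pkl','rb'));W=wcloud(s);o,M=st()
E=s['extrinsics']
c=E[:3,:3].T@(o['tool_pos']-E[:3,3]);print('TCP in cam',c)
for v in range(176,250,6):print(v,[tuple((W[v,u]*1000).round().astype(int)) for u in (225,240,246,250,253,258,264)])
"
```

```text
8.7 [ 50.55  26.72  -5.84  -0.   -57.43   2.64] [0.5682 0.3887 0.0772] jaw 233.19 x [-0. -0. -1.] open 0.0004 F [-0.01 -0.7  -0.63] M [-0.041  0.171  0.049]
TCP in cam [-0.00043576 -0.01728689 -0.20268843]
176 [(np.int64(594), np.int64(398), np.int64(24)), (np.int64(587), np.int64(388), np.int64(24)), (np.int64(584), np.int64(384), np.int64(24)), (np.int64(581), np.int64(382), np.int64(23)), (np.int64(580), np.int64(380), np.int64(24)), (np.int64(583), np.int64(373), np.int64(54)), (np.int64(581), np.int64(369), np.int64(58))]
182 [(np.int64(590), np.int64(402), np.int64(23)), (np.int64(590), np.int64(383), np.int64(68)), (np.int64(588), np.int64(380), np.int64(70)), (np.int64(586), np.int64(377), np.int64(71)), (np.int64(585), np.int64(376), np.int64(70)), (np.int64(583), np.int64(373), np.int64(72)), (np.int64(578), np.int64(371), np.int64(58))]
188 [(np.int64(586), np.int64(405), np.int64(23)), (np.int64(591), np.int64(382), np.int64(91)), (np.int64(587), np.int64(380), np.int64(84)), (np.int64(583), np.int64(380), np.int64(72)), (np.int64(582), np.int64(378), np.int64(72)), (np.i
[... 2708 characters left out ...]
, np.int64(366), np.int64(188))]
242 [(np.int64(602), np.int64(371), np.int64(201)), (np.int64(598), np.int64(370), np.int64(195)), (np.int64(577), np.int64(386), np.int64(139)), (np.int64(576), np.int64(384), np.int64(140)), (np.int64(562), np.int64(393), np.int64(105)), (np.int64(574), np.int64(381), np.int64(141)), (np.int64(592), np.int64(367), np.int64(188))]
248 [(np.int64(600), np.int64(373), np.int64(199)), (np.int64(597), np.int64(371), np.int64(195)), (np.int64(594), np.int64(371), np.int64(191)), (np.int64(593), np.int64(370), np.int64(191)), (np.int64(593), np.int64(370), np.int64(191)), (np.int64(592), np.int64(369), np.int64(191)), (np.int64(591), np.int64(367), np.int64(190))]
```

```bash
python3 -c "
from h import *
import pickle
s=pickle.load(open('s3.pkl','rb'));W=cloud(s)
for v in range(244,272,2):print(v,[tuple(int(x) for x in (W[v,u]*1000).round()) for u in range(108,130,3)])
"
```

```text
244 [(543, 408, 187), (534, 405, 194), (531, 400, 192), (526, 397, 194), (523, 392, 193), (521, 388, 192), (520, 383, 188), (667, 335, 1)]
246 [(566, 404, 154), (533, 406, 189), (532, 402, 186), (528, 397, 186), (525, 393, 187), (521, 389, 186), (518, 385, 186), (663, 337, 0)]
248 [(567, 405, 148), (536, 407, 181), (532, 403, 181), (528, 399, 181), (526, 394, 179), (524, 389, 178), (519, 386, 179), (659, 340, -2)]
250 [(569, 406, 140), (567, 401, 138), (564, 396, 137), (560, 392, 138), (556, 388, 137), (552, 383, 137), (559, 376, 123), (655, 343, -3)]
252 [(572, 407, 131), (566, 403, 134), (567, 397, 127), (560, 393, 132), (557, 389, 130), (551, 385, 133), (558, 377, 120), (650, 346, -3)]
254 [(676, 386, -2), (566, 404, 129), (562, 400, 129), (563, 394, 123), (556, 390, 127), (553, 386, 125), (553, 380, 120), (645, 349, -3)]
256 [(672, 388, -3), (567, 405, 122), (564, 400, 121), (562, 395, 118), (559, 391, 117), (552, 387, 121), (551, 382, 117), (638, 352, -1)]
258 [(667, 391, -3), (570, 406, 112), (565, 402, 114), (564, 396, 111), (561, 392, 109), (555, 388, 112), (552, 383, 110), (579, 370, 69)]
260 [(660, 394, -1), (655, 389, -1), (652, 383, -2), (571, 396, 96), (560, 393, 104), (558, 388, 102), (578, 377, 71), (576, 372, 68)]
262 [(656, 396, -3), (650, 392, 0), (647, 386, -3), (584, 395, 73), (557, 395, 103), (553, 391, 103), (551, 386, 100), (571, 375, 68)]
264 [(649, 400, 0), (646, 394, -2), (587, 401, 69), (584, 396, 68), (552, 398, 103), (549, 393, 103), (548, 388, 99), (566, 377, 69)]
266 [(645, 402, -1), (639, 397, 1), (583, 403, 69), (579, 399, 68), (560, 397, 88), (547, 395, 100), (548, 389, 93), (561, 380, 70)]
268 [(642, 404, -4), (636, 399, -2), (578, 406, 69), (572, 402, 71), (570, 396, 68), (549, 396, 92), (546, 391, 90), (559, 382, 66)]
270 [(634, 407, 1), (615, 405, 20), (573, 408, 69), (569, 404, 69), (567, 399, 67), (549, 397, 86), (548, 392, 82), (548, 386, 77)]
```

```bash
python3 -c "
from h import *
import pickle,cv2
s=pickle.load(open('w1.pkl','rb'));W=wcloud(s)
cv2.imwrite('pics/w1f.png',cv2.hconcat([cv2.resize(s['frame'][205:305,c:c+80],None,fx=5,fy=5,interpolation=cv2.INTER_CUBIC) for c in (115,315)]))
T=np.array([.5611,.3895,.3046])
M=np.array([[0,.993,-.120],[0,-.120,-.993],[-1,0,0]])
for v in range(214,300,6):print(v,[tuple(int(x) for x in ((W[v,u]-T)@M*1000).round()) for u in (125,135,145,155,165,172,178)])
"
```

```text
214 [(303, -113, -242), (303, -112, -221), (303, -112, -200), (302, -111, -180), (301, -110, -160), (303, -111, -147), (303, -111, -136)]
220 [(301, -124, -243), (303, -124, -222), (303, -124, -202), (-41, 11, -55), (-40, 11, -49), (-35, 9, -47), (-32, 8, -44)]
226 [(302, -137, -245), (303, -137, -224), (-49, 11, -58), (-49, 11, -53), (-47, 10, -47), (-45, 9, -44), (-34, 5, -44)]
232 [(304, -151, -248), (304, -150, -226), (-59, 11, -55), (-57, 11, -50), (-54, 9, -46), (-47, 6, -44), (-35, 1, -44)]
238 [(303, -163, -250), (-65, 10, -58), (-66, 11, -52), (-56, 7, -51), (-59, 8, -44), (-48, 4, -44), (-35, -2, -44)]
244 [(-113, 31, -39), (-114, 31, -36), (-114, 32, -32), (-113, 31, -30), (-112, 31, -27), (-113, 31, -24), (-111, 31, -23)]
250 [(-116, 30, -39), (-115, 30, -36), (-115, 30, -32), (-116, 31, -29), (-114, 30, -26), (-116, 31, -23), (-116, 31, -22)]
256 [(-116, 28, -39), (-117, 29, -35), (-116, 28, -32), (-117, 29, -29), (-116, 29, -26), (-116, 29, -24), (-116, 29, -22)]
262 [(-117, 26, -39), (-116, 26, -36), (-116, 27, -32), (-117, 27, -29), (-117, 27, -26), (-116, 27, -24), (-118, 28, -21)]
268 [(-99, 13, -49), (-92, 10, -48), (-84, 5, -47), (-79, 2, -44), (-66, -5, -44), (-115, 24, -24), (-115, 25, -22)]
274 [(-102, 13, -48), (-93, 7, -48), (-84, 2, -47), (-79, -1, -45), (-67, -8, -44), (303, -239, -161), (303, -238, -148)]
280 [(-103, 11, -48), (-95, 6, -47), (-85, -1, -48), (-79, -4, -45), (302, -253, -177), (302, -252, -162), (303, -252, -150)]
286 [(-106, 10, -47), (-96, 3, -48), (-87, -3, -47), (-78, -8, -46), (302, -268, -179), (304, -268, -165), (302, -266, -151)]
292 [(-106, 8, -47), (-98, 2, -47), (-88, -5, -47), (302, -285, -204), (303, -284, -182), (304, -283, -167), (288, -271, -149)]
298 [(-133, 25, -33), (-132, 24, -30), (-133, 25, -27), (-132, 25, -25), (304, -300, -184), (302, -298, -168), (283, -283, -149)]
```

View pics/w1f.png

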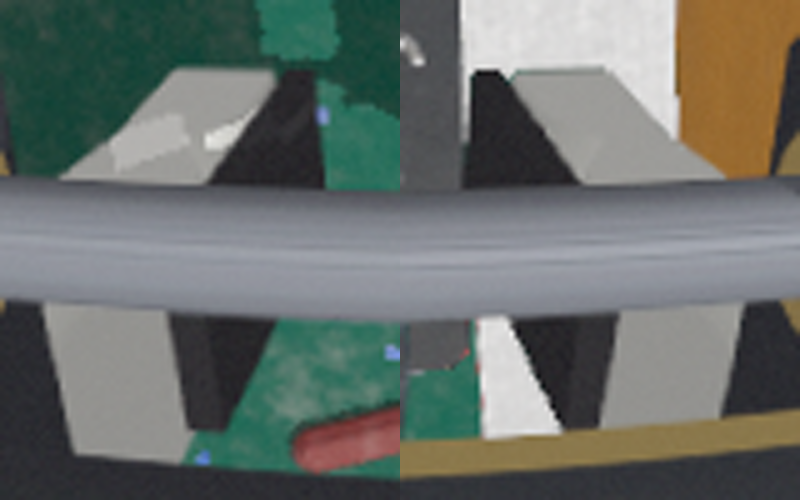

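The finger tips in the open-gripper view end about 31 mm short of the reported TCP. They closed just above the wing, at z≈0.108, and the wing has not turned: its white-line end is still at about (.549,.393). I'll rise, open, turn back and look again.

Request:
servo_tool(
  motion=[
    {"offset": [-0.03, 0, 0], "roll": 0, "claw": -1},
    {"offset": [0, 0, 0], "roll": -10, "claw": 1},
    {"offset": [0, 0, 0], "roll": -10, "claw": 1},
    {"offset": [0, 0, 0], "roll": -10, "claw": 1},
    {"offset": [0, 0, 0], "roll": 0, "claw": 1},
    {"offset": [0, 0, 0], "roll": 0, "claw": 1},
    {"offset": [0, 0, 0], "roll": 0, "claw": 1},
  ],
)

```text
clock: 9.57
tool_pos: [0.5682, 0.3887, 0.1071]
orientation: [-52.3, 90.0, -149.3]
force: [-0.0, 0.3, -0.3]
opening: 0.0549
```

```bash
python3 - <<'E'
from h import *
import cv2,pickle
from plant import ctrl
tgt([.5692,.3892,.0485])
s=ctrl.snapshot("wrist");pickle.dump(s,open('w4.pkl','wb'));cv2.imwrite("pics/w4.png",s["frame"])
W=wcloud(s);f=s["frame"].astype(int)
m=(f[...,2]>140)&(f[...,1]>110)&(f[...,0]<110)&(W[...,2]>.1)&(W[...,2]<.11)&(abs(W[...,0]-.569)<.04)&(abs(W[...,1]-.389)<.04)
Q=W[m];print(m.sum(),Q.mean(0),Q.min(0),Q.max(0),cv2.minAreaRect((Q[:,:2]*1000).astype(np.float32)))
E
```

```text
9.575 [ 50.55  25.25  -3.97  -0.   -60.78  32.46] [0.5682 0.3887 0.1071] jaw 263.01 x [-0. -0. -1.] open 0.0549 F [-0.02  0.31 -0.26] M [-0.05   0.143  0.002]
offset [ 0.0586  0.0009 -0.0006]
898 [0.56843686 0.38924018 0.10515265] [0.5475344  0.37992577 0.10012666] [0.59224635 0.39827811 0.10729527] ((569.7030029296875, 388.7845153808594), (13.40638542175293, 44.43743133544922), 82.3397216796875)
```

View pics/w4.png

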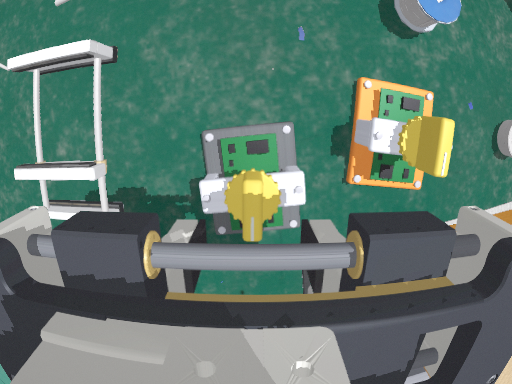

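The wing is unchanged: axis 172°, centre (.5697,.3888), and it is centred between the fingers at (252,220). I'll go down 59 mm so the real tips are at about 79 mm.

Request:
servo_tool(
  motion=[
    {"offset": [0, 0.001, 0], "roll": 0.5, "claw": 1},
    {"offset": [0.02, 0, 0], "roll": 0, "claw": 1},
    {"offset": [0.02, 0, 0], "roll": 0, "claw": 1},
    {"offset": [0.018, 0, 0], "roll": 0, "claw": 1},
    {"offset": [0, 0, 0], "roll": 0, "claw": 1},
  ],
)

```text
clock: 10.25
tool_pos: [0.5684, 0.3878, 0.0474]
orientation: [-36.1, 89.8, -133.5]
force: [-0.9, 0.8, 0.2]
opening: 0.0874
```

Request:
servo_tool(
  motion=[
    {"offset": [0, 0, 0], "roll": 0, "claw": -0.2},
    {"offset": [0, 0, 0], "roll": 0, "claw": -0.2},
    {"offset": [0, 0, 0], "roll": 0, "claw": -1},
    {"offset": [0, 0, 0], "roll": 0, "claw": -1},
    {"offset": [0, 0, 0], "roll": 0, "claw": -1},
    {"offset": [0, 0, 0], "roll": 0, "claw": -1},
    {"offset": [0, 0, 0], "roll": 0, "claw": -1},
    {"offset": [0, 0, 0], "roll": 0, "claw": -1},
    {"offset": [0, 0, 0], "roll": 0, "claw": -1},
    {"offset": [0, 0, 0], "roll": 0, "claw": -1},
  ],
)

```text
clock: 11.5
tool_pos: [0.5693, 0.3892, 0.0492]
orientation: [161.0, 89.9, 63.6]
force: [-0.7, 3.4, -0.7]
opening: 0.0137
```

```bash
python3 - <<'E'
from h import *
import cv2
from plant import ctrl
st()
s=ctrl.snapshot("wrist");cv2.imwrite("pics/w5.png",s["frame"])
E
```

```text
11.5 [ 5.050e+01  2.830e+01 -7.300e+00 -1.000e-02 -5.435e+01  3.215e+01] [0.5693 0.3892 0.0492] jaw 262.64 x [ 0.     0.001 -1.   ] open 0.0137 F [-0.67  3.43 -0.72] M [1.143 0.12  0.05 ]
```

View pics/w5.png

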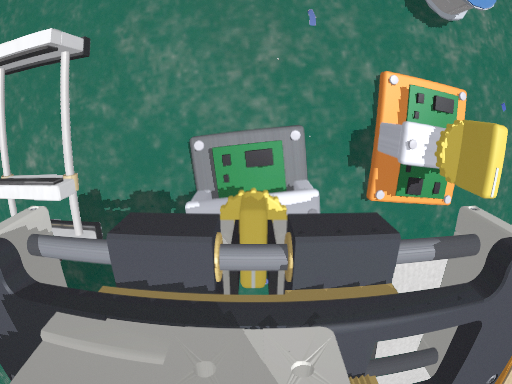

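The wing is now between the pads at (252,240), with an opening of 13.7 mm and a real side force. I'll turn clockwise.

Request:
servo_tool(
  motion=[
    {"offset": [0, 0, 0], "roll": 3, "claw": -1},
    {"offset": [0, 0, 0], "roll": 3, "claw": -1},
    {"offset": [0, 0, 0], "roll": 3, "claw": -1},
    {"offset": [0, 0, 0], "roll": 3, "claw": -1},
    {"offset": [0, 0, 0], "roll": 3, "claw": -1},
    {"offset": [0, 0, 0], "roll": 3, "claw": -1},
    {"offset": [0, 0, 0], "roll": 3, "claw": -1},
    {"offset": [0, 0, 0], "roll": 3, "claw": -1},
    {"offset": [0, 0, 0], "roll": 3, "claw": -1},
    {"offset": [0, 0, 0], "roll": 3, "claw": -1},
  ],
)

```text
clock: 12.8
tool_pos: [0.5694, 0.3894, 0.0492]
orientation: [-170.0, 89.9, 62.6]
force: [0.1, 4.2, -1.8]
opening: 0.0136
```

```bash
python3 - <<'E'
from h import *
import cv2
from plant import ctrl
st()
s=ctrl.snapshot("wrist");cv2.imwrite("pics/w6.png",s["frame"])
E
```

```text
12.8 [ 5.050e+01  2.830e+01 -7.290e+00 -2.000e-02 -5.434e+01  2.060e+00] [0.5694 0.3894 0.0492] jaw 232.55 x [ 0.001  0.001 -1.   ] open 0.0136 F [ 0.11  4.17 -1.84] M [1.557 0.123 0.075]
```

View pics/w6.png

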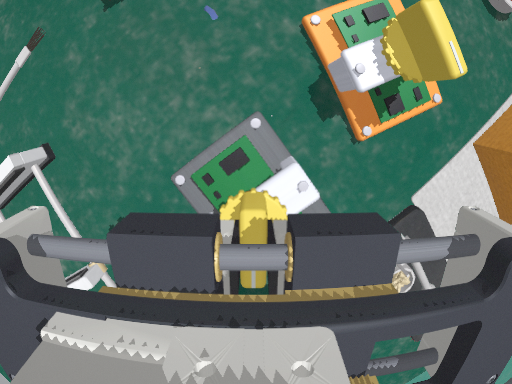

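The wing stays held at (252,240) while the clamp turns in view, so the knob follows. I'll continue in short steps and watch the moment.

Request:
servo_tool(
  motion=[
    {"offset": [0, 0, 0], "roll": 3, "claw": -1},
    {"offset": [0, 0, 0], "roll": 3, "claw": -1},
    {"offset": [0, 0, 0], "roll": 3, "claw": -1},
    {"offset": [0, 0, 0], "roll": 0, "claw": -1},
  ],
)

```text
clock: 13.35
tool_pos: [0.5695, 0.3895, 0.0492]
orientation: [-162.4, 89.9, 61.3]
force: [-0.0, 5.7, -2.3]
opening: 0.0139
```

```bash
python3 -c "
from h import *
st()"
```

```text
13.35 [ 5.050e+01  2.830e+01 -7.290e+00 -2.000e-02 -5.433e+01 -6.810e+00] [0.5695 0.3895 0.0492] jaw 223.69 x [ 0.001  0.001 -1.   ] open 0.0139 F [-0.05  5.73 -2.33] M [ 1.963 -0.005 -0.007]
```

Request:
servo_tool(
  motion=[
    {"offset": [0, 0, 0], "roll": 3, "claw": -1},
    {"offset": [0, 0, 0], "roll": 3, "claw": -1},
    {"offset": [0, 0, 0], "roll": 3, "claw": -1},
    {"offset": [0, 0, 0], "roll": 0, "claw": -1},
  ],
)

```text
clock: 13.85
tool_pos: [0.5695, 0.3895, 0.0492]
orientation: [-152.3, 89.9, 62.4]
force: [0.8, 6.1, -2.1]
opening: 0.0141
```

```bash
python3 -c "
from h import *
st()"
```

```text
13.85 [ 5.050e+01  2.830e+01 -7.290e+00 -2.000e-02 -5.433e+01 -1.580e+01] [0.5695 0.3895 0.0492] jaw 214.68 x [ 0.001  0.001 -1.   ] open 0.0141 F [ 0.82  6.07 -2.13] M [ 1.987 -0.028 -0.016]
```

Request:
servo_tool(
  motion=[
    {"offset": [0, 0, 0], "roll": 3, "claw": -1},
    {"offset": [0, 0, 0], "roll": 3, "claw": -1},
    {"offset": [0, 0, 0], "roll": 3, "claw": -1},
    {"offset": [0, 0, 0], "roll": 0, "claw": -1},
  ],
)

```text
clock: 14.35
tool_pos: [0.5696, 0.3896, 0.0493]
orientation: [-148.3, 89.9, 57.4]
force: [1.3, 5.4, -2.3]
opening: 0.0137
```

```bash
python3 -c "
from h import *
st()"
```

```text
14.35 [ 5.050e+01  2.830e+01 -7.280e+00 -2.000e-02 -5.432e+01 -2.479e+01] [0.5696 0.3896 0.0493] jaw 205.71 x [ 0.001  0.002 -1.   ] open 0.0137 F [ 1.31  5.39 -2.26] M [ 2.075 -0.158  0.185]
```

Request:
servo_tool(
  motion=[
    {"offset": [0, 0, 0], "roll": 3, "claw": -1},
    {"offset": [0, 0, 0], "roll": 3, "claw": -1},
    {"offset": [0, 0, 0], "roll": 3, "claw": -1},
    {"offset": [0, 0, 0], "roll": 3, "claw": -1},
    {"offset": [0, 0, 0], "roll": 0, "claw": -1},
  ],
)

```text
clock: 14.98
tool_pos: [0.5696, 0.3896, 0.0492]
orientation: [-135.1, 89.9, 58.6]
force: [1.0, 5.9, -3.4]
opening: 0.0136
```

```bash
python3 -c "
from h import *
import cv2
from plant import ctrl
st()
s=ctrl.snapshot('wrist');cv2.imwrite('pics/w7.png',s['frame'])"
```

```text
14.975 [ 5.050e+01  2.830e+01 -7.280e+00 -2.000e-02 -5.431e+01 -3.680e+01] [0.5696 0.3896 0.0492] jaw 193.69 x [ 0.001  0.002 -1.   ] open 0.0136 F [ 0.97  5.87 -3.37] M [ 2.19  -0.164 -0.005]
```

View pics/w7.png

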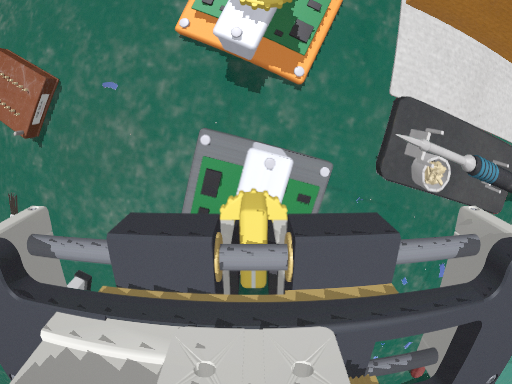

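I've turned 69° (1.20 rad). The moment about z peaked at 0.19 N m and then fell to about zero, which fits the clutch springing over. I'll release and rise.

Request:
servo_tool(
  motion=[
    {"offset": [0, 0, 0], "roll": 0, "claw": 0.3},
    {"offset": [0, 0, 0], "roll": 0, "claw": 0.3},
    {"offset": [0, 0, 0], "roll": 0, "claw": 0.3},
    {"offset": [0, 0, 0], "roll": 0, "claw": 0.3},
    {"offset": [0, 0, 0], "roll": 0, "claw": 0.3},
    {"offset": [0, 0, 0], "roll": 0, "claw": 0.3},
  ],
)

```text
clock: 15.78
tool_pos: [0.5692, 0.3886, 0.0492]
orientation: [39.6, 90.0, -126.8]
force: [0.1, 0.2, -0.5]
opening: 0.0566
```

Request:
servo_tool(
  motion=[
    {"offset": [-0.02, 0, 0], "roll": 0, "claw": 0.3},
    {"offset": [-0.03, 0, 0], "roll": 0, "claw": 0.3},
    {"offset": [-0.05, 0, 0], "roll": 0, "claw": 0.3},
    {"offset": [-0.05, 0, 0], "roll": 0, "claw": 0.3},
    {"offset": [-0.05, 0, 0], "roll": 0, "claw": 0.3},
    {"offset": [0, 0, 0], "roll": 0, "claw": 0.3},
    {"offset": [0, 0, 0], "roll": 0, "claw": 0.3},
  ],
)

```text
clock: 16.65
tool_pos: [0.5689, 0.3886, 0.2489]
orientation: [-51.3, 90.0, 142.4]
force: [0.1, 0.2, -0.5]
opening: 0.0567
```

```bash
python3 - <<'E'
from h import *
import cv2,pickle
from plant import ctrl
st()
s=ctrl.snapshot("wrist");cv2.imwrite("pics/w8.png",s["frame"])
W=wcloud(s);f=s["frame"].astype(int)
m=(f[...,2]>140)&(f[...,1]>110)&(f[...,0]<110)&(W[...,2]>.1)&(W[...,2]<.11)&(abs(W[...,0]-.569)<.04)&(abs(W[...,1]-.389)<.04)
Q=W[m];print(m.sum(),Q.mean(0),cv2.minAreaRect((Q[:,:2]*1000).astype(np.float32)))
c=Q[:,:2]-Q[:,:2].mean(0);w,V=np.linalg.eigh(c.T@c);print("axis",np.degrees(np.arctan2(V[1,1],V[0,1]))%180)
t=ctrl.snapshot("top");o=pickle.load(open("top0.pkl","rb"))
cv2.imwrite("pics/bl.png",cv2.hconcat([cv2.resize(q["frame"][180:240,340:410],None,fx=5,fy=5,interpolation=cv2.INTER_CUBIC) for q in(o,t)]))
E
```

```text
16.65 [ 5.048e+01  2.043e+01  7.450e+00 -3.000e-02 -7.702e+01 -3.685e+01] [0.5689 0.3886 0.2489] jaw 193.63 x [-0.  0. -1.] open 0.0567 F [ 0.09  0.22 -0.45] M [-0.004  0.149 -0.006]
124 [0.56744703 0.38721804 0.10443263] ((568.791748046875, 388.3942565917969), (12.883454322814941, 43.47754669189453), 13.357343673706055)
axis 104.77203510518768
```

View pics/w8.png

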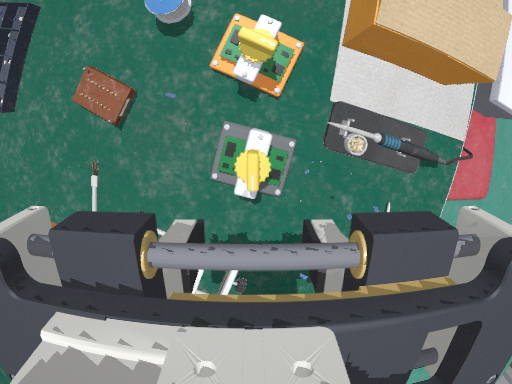

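View pics/bl.png

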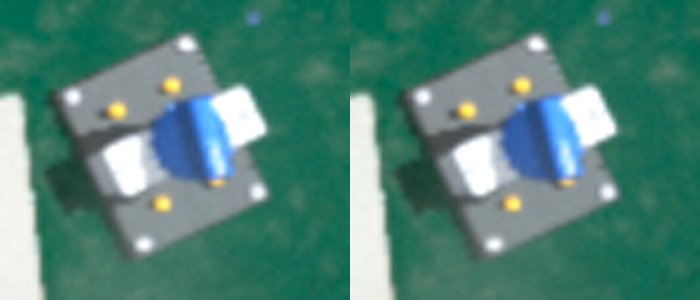

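```bash
python3 -c "
from plant import ctrl
print(ctrl.close_job())"
```

```text
the job is handed in; nothing more can be done
None
```

I tightened the clamp holding the green board, let go of the knob and handed the job in at about 17 s of the 38 s allowed. I turned the yellow knob of the grey-base clamp 69° (1.20 rad) clockwise and raised the gripper clear. No verdict came back.

- **First attempt missed:** the gripper closed just above the wing and turned 30° without touching it. The real fingertips are about 31 mm short of the reported TCP. The camera showed the knob had not moved, so I turned back and gripped again 30 mm lower.
- **Clutch:** the moment about the knob's axis read about 0.19 N m partway through and then fell to about zero, which fits the clutch springing over. I could not count clicks directly. The turn stated to give one to three was completed, and my estimate is two.
- **Last checks:** after release the wing sat at about 103–105°, compared with 172–173° at the start, so it did not spring back. The blue knob looks unchanged in before-and-after pictures. The highest contact force I saw at the end of any move was about 7 N, and at the end the gripper was touching nothing.

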